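# Hold a heel block flush on the sloped pitch stand

### The job

On the heel pitch stand, slide the guard plate by its black grip up the slope to its end stop so that the sloped pad lies bare. Then pick up the D-shaped heel block, tilt it to match the pad, and hold it centred and flush on the pad, round end uphill, pressed on firmly so that its pitch can be read; finish while still gripping and pressing it, do not let go. Leave the other things on the bench where they are.

Things in the scene. Friction and masses are not known exactly. Their poses are not given: they have to be found in the camera images.
- stand: Heel pitch stand, fixed: black iron foot 150 x 130 x 14 mm, column and fork with a tilting head (cream pad, aluminium guard). Origin: centre of the foot's underside; x = uphill direction seen from above, y = along the level hinge axis, 100 mm above the bench over the origin. The hinge is clamped tight: the slope, 11 to 29 degrees, differs each time and does not give way.
- seat_top (a point): Centre of the hard flat cream pad face of the head, 30 mm from the hinge axis. Face 72 mm (x) by 60 mm (y); x points up the slope, y level across it, z out of the face. Two steel guide rods run along x at y = +-37 mm, tops 10 mm below the face, to a cross bar at x = 130 mm. At first the guard plate covers the pad.
- guard (a joint): Travel of the guard plate up the slope (along +x of seat_top), in m: 0 = fully over the pad, 0.085 = at its end stop, pad bare. Starts between 0 and 0.025; friction of about 2.5 N, it stays where it is left.
- guard_grip (a point): Centre of the top of the guard's grip, a black upright block 20 mm (x) by 26 mm (y) standing 36 mm out of the guard plate. Axes as seat_top. The aluminium guard plate is 72 mm (x) by 90 mm (y), its upper face 36 mm below this point and 6 mm above the pad face; it slides with the grip.
- heel: Heel block, loose, rigid, 0.10 to 0.20 kg: tall D-shaped block of brown layers on a black bottom layer, 60 mm long (x), 44 mm wide (y), 42 mm high, standing black side down on the bench. Flat end at x = -30 mm, round end (radius 22 mm) at x = +30 mm, flat parallel sides from x = -30 to +8 mm. Origin: centre of its underside, z up.
- heel_round (a point): The foremost point of the round end of the heel block on its underside, at x = +30 mm of the heel. Axes as the heel.
- lifts: Bystander: loose low stack of three black rubber lifts, 67 x 52 x 21 mm, rectangular. Origin at the centre of its underside.
- tin: Bystander: loose round steel tin, 68 mm across, 26 mm high. Origin at the centre of its underside.
- brush: Bystander: shoe brush with wooden back, 150 x 48 x 42 mm, loose.
- bottle: Bystander: grey jar 56 mm across, 130 mm high, loose.
Mind the look-alikes: they are no part of the job. Of the things like the heel, leave any that is orange or turquoise; of the rest the smaller one is meant.

How it is judged:
By the outcome, as a careful person would: the job done as asked, in the order asked, and still so for the second after the job is handed in, while the arm keeps its last pose, push and grip.
It also fails if it takes over 61 s, if anything falls off the work surface, if the arm or the gripper's body presses on something with over 40 N, if the wrist force passes 120 N, or if a joint passes its speed limit or range.

### The arm

A 6-joint arm with a two-finger parallel gripper is mounted at the origin on the work surface. World frame = base frame: x ahead of the robot, y to its left, z up, the work surface at z = 0. Lengths are in mm, angles in degrees, forces in N, time in s.
With the tool pointing down it reaches from about 350 to 850 mm from the base axis. Payload 8.1 kg.
Tool frame: the origin (TCP) lies between the finger pads; the fingertips stand 22 mm ahead of it and the grasp point (between the pads) lies 3 mm ahead of it; z points along the fingers, y is the line along which they close (so a half turn about z gives the same grasp; the last joint's range is limited). The gripper opens to 85 mm and grips with 20 to 120 N. Pads are 22 mm wide; open, the fingers measure 114 mm over their backs; the gripper's body (76 mm by 85 mm) begins 54 mm behind the grasp point. The pads swing forward as they close: fully open they stand 13 mm farther back than shut.
Start: joints at [-69.523, 7.471, 85.268, -0, 87.261, -4.893], TCP at [257.102, -542.129, 219.092] pointing down, gripper open.
Joint ranges: [-169.43, 169.43], [-51.17, 129.36], [1.28, 143.12], [-76.62, 256.62], [0, 156.53], [-152.29, 152.29]. Speed limits (degrees/s): [136.94, 136.94, 159.86, 180, 180, 180].

### API

Orientations are given as [roll, pitch, yaw] about the fixed x, y, z axes, in that order (R = Rz(yaw) Ry(pitch) Rx(roll)).
In Python, from bench import sense, snapshot, calibration, hand_in gives the robot as it stands.
- The arm moves only by the shell command python3 -m crank 'ROWS' [FORCE]. ROWS is JSON, a list of rows, each a list of 5 numbers: the shift along the tool's x, y, z in cm, then the turn about the tool's z in rad, then the finger opening in cm, from 0 to 8.54. A call has 1 to 20 rows; each row is the pose to reach, as a shift and turn from the pose commanded when the call began, along the tool's axes at that moment; what a row does not reach only later rows make up. A row lasts 1/10 s, in which the tool goes at most 50 mm and 8.59 degrees, less where a joint would pass 70% of its speed; a pose out of reach is approached as far as the arm can. A call with a gripper value outside its range is refused whole. The fingers move at their own pace and stop on an object; FORCE is the grip in N (left out, the last holds). Time passes only in rows, so rows that repeat a pose let the fingers close. It gives the time, the measured TCP pose, the force, the opening and the grip force at its end, in the units of the state.
- sense(): the state, without advancing time (a new reading comes with each control period).
- snapshot(name): name is "scene" or "top"; returns (picture, depth): 480x640x3 uint8, red, green, blue; 480x640 float32, mm along the optical axis (not along the pixel's ray), 0 where there is no reading.
- calibration(name): a dict with "fovy" (degrees; the focal length in pixels is half the picture's height over the tangent of half this angle, whatever the lens; pixels are square), "cx", "cy" (the principal point, pixels), "rvec" (rotation vector, rad) and "tvec" (3), from world to camera coordinates, as OpenCV has them. Camera axes: x right, y down, z forward; pixel columns grow to the right and rows downward; lengths in mm; the calibration is good to about 2 mm. A picture is of the moment at which its call begins. calibration takes no time and is no camera call.
- hand_in(): hands the job in; it is judged then, once.
The state is a dict: "time": time; "joint_pos": joint angles; "qd": joint speeds; "joint_efforts": joint torques, N m; "tool_pos": TCP position; "tcp_rot": TCP orientation; "ft_force": force on the tool from outside, world axes, zero at the start; "wrist_torque": the same for the moment, N m; "finger_gap": finger opening in mm; "grip_force": force on a finger pad.
Only numpy, scipy, OpenCV 4.12 (cv2) and the standard library are available. Lean on these libraries where they do the work, as an engineer would, in place of code of your own. Each camera call takes 0.05 s, during which the arm holds its last target. There are 200 camera calls.

## Working session

There is one attempt and no reset: what is moved stays moved. The work goes in short steps, Python scripts to look and compute and a shell command to move; the robot and the scene stay as the last step left them, time stands still between calls to the robot, and variables do not carry over. Pictures are saved under pics/ and viewed, at most 10 in all, crops included, and the job is handed in when it is done.

```bash
ls; mkdir -p pics
cat > h.py <<'E'
import numpy as np, cv2
from bench import sense, snapshot, calibration
from scipy.spatial.transform import Rotation as Ro
def cam(n):
    c=calibration(n); f=240/np.tan(np.radians(c["fovy"]/2))
    return f,c["cx"],c["cy"],cv2.Rodrigues(np.array(c["rvec"],float))[0],np.array(c["tvec"],float).ravel()
def cloud(n,d):
    f,cx,cy,R,t=cam(n); v,u=np.mgrid[:480,:640]
    P=np.stack([(u-cx)/f*d,(v-cy)/f*d,d],-1)
    return (P-t)@R
def ray(n,u,v,z):
    f,cx,cy,R,t=cam(n); o=-R.T@t; r=R.T@np.array([(u-cx)/f,(v-cy)/f,1]); return o+r*(z-o[2])/r[2]
E
python3 - <<'E'
from h import *
for n in("scene","top"):
    p,d=snapshot(n); np.savez(n+"0.npz",p=p,d=d); cv2.imwrite(f"pics/{n}0.png",p[...,::-1])
    f,cx,cy,R,t=cam(n); print(n,f,cx,cy,-R.T@t,R[2],(d>0).mean(), {k:v for k,v in calibration(n).items()})
print(sense())
E
```

```text
pics
scene 449.48750013091836 317.7771966694122 240.15571213179084 [1134.06267356 -353.06609204 1025.78391916] [-0.51973496  0.27982389 -0.80720144] 0.9960319010416666 {'fovy': 56.19921172525821, 'cx': 317.7771966694122, 'cy': 240.15571213179084, 'rvec': array([ 2.20613228,  1.31173172, -0.43135767]), 'tvec': array([-228.09343767, -334.70715267, 1516.22259822])}
top 472.6220076869016 317.6633300855096 237.25350161178312 [ 381.94465686  -36.562231   1426.0643504 ] [ 0.1229684  -0.00129489 -0.99240974] 0.9959407552083334 {'fovy': 53.843410930898656, 'cx': 317.6633300855096, 'cy': 237.25350161178312, 'rvec': array([ 2.12571851, -2.18887457,  0.13261858]), 'tvec': array([ -22.13481952,  555.28962809, 1368.22568599])}
{'time': 0.1, 'joint_pos': array([-6.95226628e+01,  7.51064095e+00,  8.53226655e+01,  2.73972717e-04,
        8.72621070e+01, -4.89459411e+00]), 'qd': array([-0.03489575,  0.0326749 , -0.07767076, -0.0067821 , -0.01848768,
        0.01189635]), 'joint_efforts': array([ 2.85405156e-03, -5.70950818e+01, -5.01939726e+01,  1.79485892e-05,
        8.09494610e-03, -6.49602475e-05]), 'tool_pos': array([ 256.92253824, -541.64093757,  218.15439934]), 'tcp_rot': array([-1.79904958e+02, -8.41359379e-03,  2.53719110e+01]), 'ft_force': array([ 0.37525011, -1.35315959,  0.40012576]), 'wrist_torque': array([-0.02621731,  0.01596039, -0.04038651]), 'grip_force': 0.0, 'finger_gap': 85.48382573061505}
```

View pics/scene0.png

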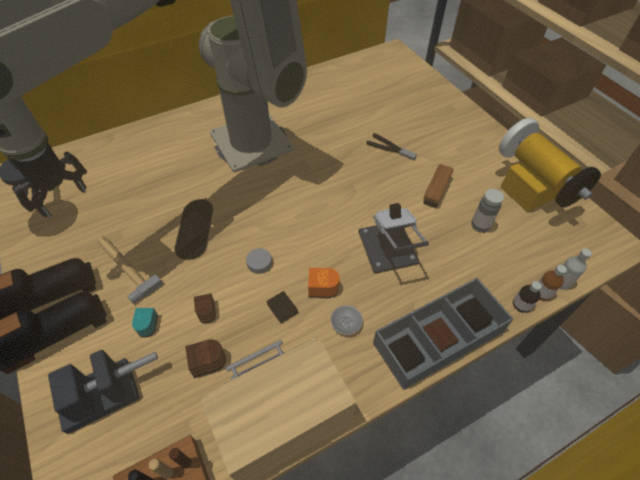

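View pics/top0.png

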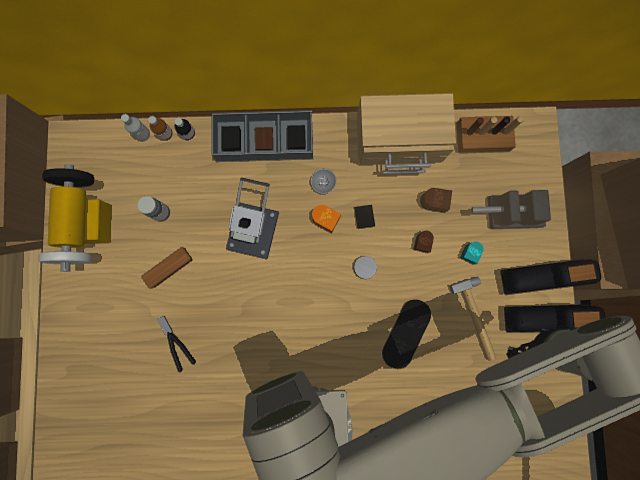

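The scene view shows the stand at about (395,235), with the black grip at (396,211). The small brown heel is at (205,307) and a larger brown look-alike at (205,357). The orange (323,282) and turquoise (144,321) ones are to be left. In the top view the stand is at (248,222), the small brown block at (423,241) and the large one at (436,200).

Run:
```python
from h import *
z=lambda p,x,y,w,h,s:cv2.resize(p[y:y+h,x:x+w],None,fx=s,fy=s,interpolation=cv2.INTER_CUBIC)
S=np.load("scene0.npz");T=np.load("top0.npz")
a=z(S["p"],355,190,80,100,4);b=z(T["p"],215,170,80,100,4)
c=z(S["p"],175,285,60,50,4)
d=z(T["p"],400,220,60,50,4)
im=np.hstack([a[:400],b[:400]]); im2=np.vstack([im,np.hstack([c,d,np.zeros((200,160,3),np.uint8)])])
cv2.imwrite("pics/crop1.png",im2[...,::-1])
for n,D in(("scene",S),("top",T)):
    P=cloud(n,D["d"]); p=D["p"].astype(int); hsv=cv2.cvtColor(D["p"],cv2.COLOR_RGB2HSV)
    bx={"scene":[(355,190,80,100),(185,285,40,45)],"top":[(215,170,80,100),(408,225,32,32)]}[n]
    x,y,w,h=bx[0]; Q=P[y:y+h,x:x+w].reshape(-1,3); H=hsv[y:y+h,x:x+w].reshape(-1,3)
    m=(H[:,1]<60)&(H[:,2]>110)&(Q[:,2]>90); q=Q[m]; print(n,"guard px",m.sum(),q.min(0),q.max(0))
    # ransac plane
    rng=np.random.default_rng(0);best=None
    for _ in range(400):
        s=q[rng.choice(len(q),3,False)]; nn=np.cross(s[1]-s[0],s[2]-s[0]); nn/=np.linalg.norm(nn)+1e-9
        k=abs((q-s[0])@nn)<1.5
        if best is None or k.sum()>best.sum(): best=k
    g=q[best]; c0=g.mean(0); nn=np.linalg.svd(g-c0)[2][2]; nn*=np.sign(nn[2]); print("plane",best.sum(),c0,nn,"slope",np.degrees(np.arccos(nn[2])),"uphill yaw",np.degrees(np.arctan2(-nn[1],-nn[0])))
    m=(H[:,2]<60)&(Q[:,2]>115);q=Q[m];print("grip",m.sum(),q.min(0),q.max(0),np.median(q,0))
    m=(H[:,2]<110)&(Q[:,2]>9)&(Q[:,2]<19);q=Q[m];print("foot",m.sum(),cv2.minAreaRect(q[:,:2].astype(np.float32)),q.mean(0))
    x,y,w,h=bx[1]; Q=P[y:y+h,x:x+w].reshape(-1,3); m=Q[:,2]>36;q=Q[m];print("heel top",m.sum(),np.median(q,0),q.min(0),q.max(0),cv2.minAreaRect(q[:,:2].astype(np.float32)))
    m=Q[:,2]<8; print("bench z",np.median(Q[m,2]))
```

```text
scene guard px 549 [ 538.47807236 -353.06609204  105.33241163] [1134.06267356  206.96567196 1025.78391916]
plane 333 [599.50069495 154.77319779 143.34535275] [-0.35101958  0.10347415  0.93063331] slope 21.466247740013397 uphill yaw -16.424552006518656
grip 111 [581.39433459  89.8314613  122.99745873] [701.30318613 167.95267234 178.99829772] [595.37504755 153.8842306  163.95384351]
foot 1408 ((590.056396484375, 221.23309326171875), (281.66033935546875, 170.83944702148438), 89.1971435546875) [601.80168696 147.6525274   13.73230984]
heel top 386 [ 539.20922027 -353.77203169   41.3571644 ] [ 504.07957979 -378.01511446   36.00069795] [1134.06267356 -325.1897479  1025.78391916] ((818.7144775390625, -364.49322509765625), (51.29631042480469, 629.0223999023438), 87.41317749023438)
bench z -0.5699991111436828
top guard px 932 [381.94465686 -36.562231   103.63961692] [ 699.90969218  206.79490935 1426.0643504 ]
plane 321 [592.24015604 158.77850384 141.90525395] [-0.36709141  0.09441458  0.92538089] slope 22.274140302974665 uphill yaw -14.423649464487877
grip 126 [570.10400368  92.61157124 144.316273  ] [707.46487491 172.3666514  181.89985781] [586.41270057 155.51915919 170.25604793]
foot 984 ((584.4144897460938, 158.98916625976562), (129.6446533203125, 150.1166534423828), 74.9584732055664) [567.17786373 146.95802747  13.93325882]
heel top 294 [ 532.2984042  -352.73287743   42.43247067] [ 381.94465686 -379.50878579   36.18929413] [ 563.32639249  -36.562231   1426.0643504 ] ((450.8943786621094, -216.30105590820312), (60.97468948364258, 380.16119384765625), 30.099506378173828)
bench z 0.2790203616704922
```

View pics/crop1.png

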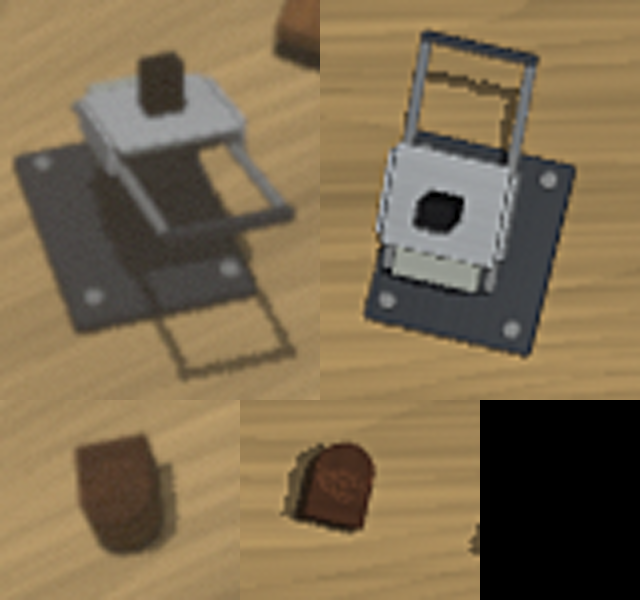

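The crop shows the guard plate part-way up with a strip of cream pad below it, the cross bar on the uphill side (world +x, towards −y), and the small heel with its round end towards +x. The foot fit of 130×150 mm matches the given size. Next I refine the heel and grip positions.

```bash
cat > m.py <<'E'
from h import *
def heel(n,p,d,c=(535,-352),r=50):
    P=cloud(n,d); hsv=cv2.cvtColor(p,cv2.COLOR_RGB2HSV)
    m=(d>0)&(np.hypot(P[...,0]-c[0],P[...,1]-c[1])<r)&(P[...,2]>39)&(P[...,2]<46)
    q=P[m]; R=cv2.minAreaRect(q[:,:2].astype(np.float32))
    return m.sum(),q.mean(0),R
def grip(n,p,d,c=(590,155),r=45,zmin=150):
    P=cloud(n,d); m=(d>0)&(np.hypot(P[...,0]-c[0],P[...,1]-c[1])<r)&(P[...,2]>zmin)&(p.max(2)<75)
    return m.sum(),P[m].mean(0),P[m].min(0),P[m].max(0),cv2.minAreaRect(P[m][:,:2].astype(np.float32)), P[m]
E
python3 - <<'E'
from m import *
for n in("scene","top"):
    D=np.load(n+"0.npz"); k,c,R=heel(n,D["p"],D["d"]); print(n,"heel",k,c,R)
    # principal direction + round side test
    r=grip(n,D["p"],D["d"]); print(n,"grip",r[:5])
    s=np.radians(21.9);u=np.array([np.cos(np.radians(-15)),np.sin(np.radians(-15)),0]);O=np.array([584.4,159,100.])
    nn=-np.sin(s)*u+np.cos(s)*np.array([0,0,1]); up=np.cos(s)*u+np.sin(s)*np.array([0,0,1])
    X=r[5]-O; h=X@nn; t=X@up; l=X@np.cross(nn,up); k=h>h.max()-5
    print("h",np.percentile(h,[5,50,95]),"top face: along",t[k].min(),t[k].max(),np.median(t[k]),"lat",l[k].min(),l[k].max(), "n",k.sum())
E
```

```text
scene heel 335 [ 537.82765645 -353.86262193   41.66687877] ((539.0577392578125, -354.20770263671875), (44.244815826416016, 60.598350524902344), 73.88709259033203)
scene grip (np.int64(140), array([592.58917441, 156.71419442, 166.14571097]), array([576.89412211, 143.79992798, 150.03529725]), array([604.11590622, 171.86376179, 180.42514326]), ((589.8726196289062, 157.90382385253906), (24.58285903930664, 24.65404510498047), 78.1060562133789))
h [42.0894987  58.32131525 70.99430449] top face: along 20.860458246634632 37.11777521493663 30.359105846372007 lat -11.037505464835247 11.893851237266873 n 35
top heel 209 [ 532.54880106 -352.86459624   42.42039786] ((534.3826293945312, -354.1744079589844), (44.453311920166016, 58.50777053833008), 74.8102035522461)
top grip (np.int64(99), array([583.17869672, 158.20158746, 170.3188018 ]), array([570.10400368, 144.84334979, 150.32882908]), array([598.8160921 , 174.94558318, 181.89985781]), ((584.4219970703125, 158.7279052734375), (25.5366153717041, 28.843616485595703), 70.08848571777344))
h [44.91094869 69.4490501  74.65846739] top face: along 13.891813196408739 33.14741776806487 23.811345673252735 lat -12.098259330205266 12.080042715416369 n 31
```

```bash
cat > g.py <<'E'
import sys,numpy as np
from m import *
def go(t,yaw=-15):
    s=sense(); R=Ro.from_euler("xyz",s["tcp_rot"],degrees=True).as_matrix()
    d=R.T@(np.array(t)-s["tool_pos"])/10
    w=(s["tcp_rot"][2]-yaw+180)%360-180
    return d.round(3),"turn",round(np.radians(w),4)
if __name__=="__main__":
    s=sense(); print(s["time"],s["tool_pos"].round(1),s["tcp_rot"].round(2),s["joint_pos"].round(0),"f",s["ft_force"].round(1),s["finger_gap"].round(1),round(float(s["grip_force"]),1))
    if len(sys.argv)>3: print(go([float(a) for a in sys.argv[1:4]]))
E
python3 g.py 585.4 159.4 260
```

```text
Traceback (most recent call last):
  File "g.py", line 9, in <module>
    s=sense(); print(s["time"],s["tool_pos"].round(1),s["tcp_rot"].round(2),s["joint_pos"].round(0),"f",s["ft_force"].round(1),s["finger_gap"].round(1),round(float(s["grip_force"]),1))
                                                                                                                               ^^^^^^^^^^^^^^^^^^^^^
AttributeError: 'float' object has no attribute 'round'
```

```bash
sed -i 's/s\["finger_gap"\].round(1)/round(float(s["finger_gap"]),1)/' g.py; python3 g.py 585.4 159.4 260
```

```text
0.1 [ 256.9 -541.6  218.2] [-1.799e+02 -1.000e-02  2.537e+01] [-70.   8.  85.   0.  87.  -5.] f [ 0.4 -1.4  0.4] 85.5 0.0
(array([ 59.719, -49.274,  -4.094]), 'turn', np.float64(0.7046))
```

```bash
python3 -m crank '[[0,0,-4,0,6],[4,-3,-4.1,0.1,6],[8,-6.6,-4.1,0.2,6],[12,-9.9,-4.1,0.3,6],[16,-13.2,-4.1,0.4,6],[20,-16.5,-4.1,0.5,6],[24,-19.8,-4.1,0.6,6],[28,-23.1,-4.1,0.7,6],[32,-26.4,-4.1,0.705,6],[36,-29.7,-4.1,0.705,6],[40,-33,-4.1,0.705,6],[44,-36.3,-4.1,0.705,6],[48,-39.6,-4.1,0.705,6],[52,-42.9,-4.1,0.705,6],[56,-46.2,-4.1,0.705,6],[58.5,-48.3,-4.1,0.705,6],[59.7,-49.27,-4.1,0.705,6],[59.7,-49.27,-4.1,0.705,6],[59.7,-49.27,-4.1,0.705,6],[59.7,-49.27,-4.1,0.705,6]]'; python3 g.py 585.4 159.4 171
python3 - <<'E'
from h import *
for n in("scene","top"):
    p,d=snapshot(n); np.savez(n+"1.npz",p=p,d=d)
z=lambda p,x,y,w,h,s:cv2.resize(p[y:y+h,x:x+w],None,fx=s,fy=s)
a=z(np.load("scene1.npz")["p"],330,100,130,180,3); b=z(np.load("top1.npz")["p"],190,130,130,180,3)
cv2.imwrite("pics/c2.png",np.hstack([a,b])[...,::-1])
E
```

```text
time: 2.1
tool_pos: [585.1, 157.9, 259.8]
tcp_rot: [180.0, 0.0, -15.1]
ft_force: [-0.1, 0.2, -0.0]
finger_gap: 59.9
grip_force: 0.0
2.1 [585.1 157.9 259.8] [ 1.7996e+02  3.0000e-02 -1.5060e+01] [ 10.   8.  81.  -0.  92. 115.] f [-0.1  0.2 -0. ] 59.9 0.0
(array([-4.000e-03, -1.610e-01,  8.884e+00]), 'turn', np.float64(-0.0011))
```

View pics/c2.png

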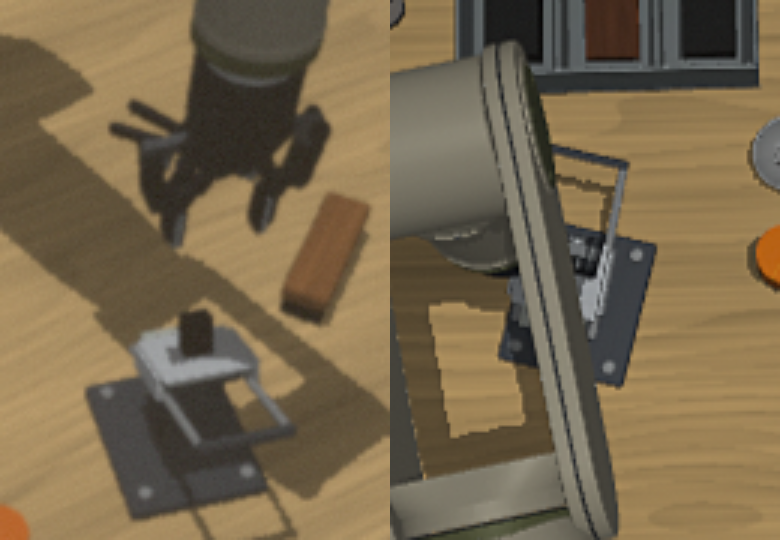

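The gripper hangs above the grip and is aligned with it (scene crop: fingers at about (175,235) and (262,225), grip at (195,330)). Descending and closing.

```bash
python3 -m crank '[[0,-0.16,2,0,6],[0,-0.16,4.5,0,6],[0,-0.16,6.5,0,6],[0,-0.16,8,0,6],[0,-0.16,8.7,0,6],[0,-0.16,8.7,0,6],[0,-0.16,8.7,0,4],[0,-0.16,8.7,0,1.5],[0,-0.16,8.7,0,1.5],[0,-0.16,8.7,0,1.5],[0,-0.16,8.7,0,1.5],[0,-0.16,8.7,0,1.5],[0,-0.16,8.7,0,1.5]]' 25; python3 g.py
```

```text
time: 3.5
tool_pos: [585.8, 160.4, 173.1]
tcp_rot: [180.0, 0.0, -15.0]
ft_force: [0.1, -0.2, -0.5]
finger_gap: 15.2
grip_force: 0.0
3.5 [585.8 160.4 173.1] [180.     0.   -15.02] [ 10.  10.  87.  -0.  83. 115.] f [ 0.1 -0.2 -0.5] 15.2 0.0
```

Run:
```python
from h import *
for n in("scene","top"):
    p,d=snapshot(n); np.savez(n+"2.npz",p=p,d=d)
z=lambda p,x,y,w,h,s:cv2.resize(p[y:y+h,x:x+w],None,fx=s,fy=s,interpolation=cv2.INTER_CUBIC)
a=z(np.load("scene2.npz")["p"],350,140,100,130,4); b=z(np.load("top2.npz")["p"],210,150,100,130,4)
cv2.imwrite("pics/c3.png",np.hstack([a,b])[...,::-1])
```

```text
(no output)
```

View pics/c3.png

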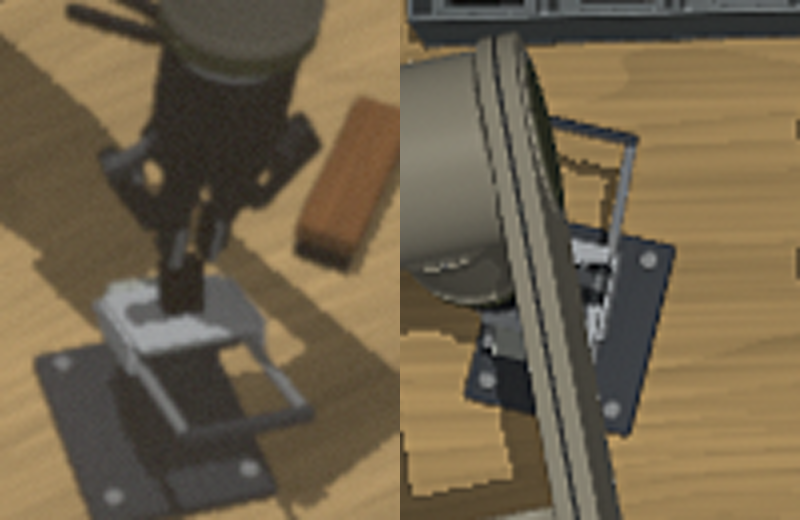

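The fingers closed without gripping: the scene crop shows the grip at (182,285) with the fingertips just above or behind it, around (178,255) and (215,250). I'll measure where the fingertips actually are from the depth.

Run:
```python
from m import *
def proj(n,X):
    f,cx,cy,R,t=cam(n); c=R@np.array(X)+t; return (f*c[0]/c[2]+cx, f*c[1]/c[2]+cy, c[2])
s=sense();T=s["tool_pos"]
for n in("scene","top"):
    print(n,"TCP",np.round(proj(n,T),1),"tip",np.round(proj(n,T-[0,0,22]),1))
D=np.load("scene2.npz"); P=cloud("scene",D["d"])
for v in range(186,222,3):
    print(v,[tuple(P[v,u].round().astype(int)) for u in range(388,412,5)], D["p"][v,388:412:5].max(1))
s_=np.radians(21.9)
```

```text
scene TCP [ 395.   206.5 1116.9] tip [ 393.8  212.2 1134.7]
top TCP [ 243.2  221.4 1268.3] tip [ 244.5  222.7 1290.2]
186 [(np.int64(396), np.int64(292), np.int64(1)), (np.int64(585), np.int64(142), np.int64(256)), (np.int64(599), np.int64(144), np.int64(268)), (np.int64(583), np.int64(175), np.int64(237)), (np.int64(606), np.int64(168), np.int64(263))] [102  47  48  49  50]
189 [(np.int64(577), np.int64(135), np.int64(242)), (np.int64(591), np.int64(138), np.int64(254)), (np.int64(601), np.int64(144), np.int64(260)), (np.int64(588), np.int64(172), np.int64(233)), (np.int64(609), np.int64(167), np.int64(256))] [53 50 48 52 47]
192 [(np.int64(589), np.int64(126), np.int64(248)), (np.int64(592), np.int64(139), np.int64(244)), (np.int64(431), np.int64(305), np.int64(1)), (np.int64(593), np.int64(170), np.int64(228)), (np.int64(602), np.int64(176), np.int64(234))] [44 45 78 45 46]
195 [(np.int64(592), np.int64(126), np.int64(240)), (np.int64(595), np.int64(138), np.int64(236)), (np.int64(441), np.int64(298), np.int64(1)), (np.int64(597), np.int64(168), np.int64(223)), (np.int64(454), np.
[... 1407 characters left out ...]
), np.int64(163)), (np.int64(598), np.int64(163), np.int64(159)), (np.int64(590), np.int64(188), np.int64(136)), (np.int64(598), np.int64(198), np.int64(138))] [154  49  48  94  92]
216 [(np.int64(581), np.int64(148), np.int64(138)), (np.int64(596), np.int64(151), np.int64(153)), (np.int64(601), np.int64(163), np.int64(151)), (np.int64(601), np.int64(180), np.int64(141)), (np.int64(609), np.int64(189), np.int64(144))] [95 47 50 96 93]
219 [(np.int64(592), np.int64(140), np.int64(143)), (np.int64(600), np.int64(149), np.int64(145)), (np.int64(606), np.int64(161), np.int64(145)), (np.int64(613), np.int64(170), np.int64(148)), (np.int64(620), np.int64(181), np.int64(148))] [100 111 124  97  95]
```

Run:
```python
from m import *
def proj(n,X):
    f,cx,cy,R,t=cam(n); c=R@np.array(X)+t; return (f*c[0]/c[2]+cx, f*c[1]/c[2]+cy, c[2])
for k,T in((0,(257,-542,218.5)),(1,(585.1,157.9,259.8)),(2,(585.8,160.4,173.1))):
    D=np.load(f"scene{k}.npz"); P=cloud("scene",D["d"]); T=np.array(T)
    rel=P-T; m=(D["d"]>0)&(np.hypot(rel[...,0],rel[...,1])<75)&(P[...,2]>183)&(rel[...,2]<60)
    z=rel[m]; a=np.radians(25.4 if k==0 else -15); y=z[:,:2]@np.array([np.sin(a),-np.cos(a)]); x=z[:,:2]@np.array([np.cos(a),np.sin(a)])
    for sg in(1,-1):
        q=(sg*y>0); o=np.argsort(z[q,2])[:8]; print(k,sg,"tips rel TCP: x",x[q][o].round(),"y",y[q][o].round(),"z",z[q][o,2].round())
```

```text
0 1 tips rel TCP: x [11.  8.  7. 15. 13. 15. 12.  7.] y [46. 49. 49. 44. 45. 48. 47. 51.] z [25. 26. 29. 30. 30. 31. 31. 31.]
0 -1 tips rel TCP: x [-5. 10.  5. -8. -4. 12. 13. 14.] y [-44. -43. -44. -43. -43. -45. -43. -48.] z [22. 25. 25. 27. 27. 28. 30. 30.]
1 1 tips rel TCP: x [ 2.  9. 11. 13. 13. 10. 13.  8.] y [35. 35. 29. 32. 34. 36. 30. 35.] z [16. 19. 20. 23. 23. 24. 25. 26.]
1 -1 tips rel TCP: x [-9.  1. -6.  8.  6. -1. 11. -3.] y [-32. -31. -31. -30. -31. -31. -37. -32.] z [17. 18. 18. 19. 20. 20. 20. 21.]
2 1 tips rel TCP: x [ 9. 13. 12.  9.  8. 13. 10.  9.] y [13.  9. 12. 13. 16. 10.  9. 14.] z [12. 15. 15. 16. 19. 19. 20. 20.]
2 -1 tips rel TCP: x [ -8. -10.   8.  13.  12.   6.   2.  14.] y [ -9.  -9.  -8. -14.  -9.  -8.  -7. -11.] z [13. 15. 16. 17. 17. 18. 18. 18.]
```

The scene depth shows the fingertips 17–23 mm above the reported TCP. The stated geometry puts them 22 mm below it. The bench and block heights check out, so the reported tool z must be about 34 mm lower than the real one. I'll correct for that and retry about 33 mm lower.

```bash
python3 -m crank '[[0,0,0,0,6],[0,0,0,0,6],[0,0,0,0,6],[0,0,1,0,6],[0,0,2,0,6],[0,0,3.3,0,6],[0,0,3.3,0,6],[0,0,3.3,0,4],[0,0,3.3,0,1.5],[0,0,3.3,0,1.5],[0,0,3.3,0,1.5],[0,0,3.3,0,1.5],[0,0,3.3,0,1.5]]' 25; python3 g.py
```

```text
time: 4.9
tool_pos: [586.1, 159.9, 140.8]
tcp_rot: [180.0, -0.0, -15.0]
ft_force: [-1.8, -5.8, 3.5]
finger_gap: 25.5
grip_force: 26.7
4.9 [586.1 159.9 140.8] [ 1.7998e+02 -4.0000e-02 -1.5030e+01] [ 10.  11.  89.  -0.  79. 115.] f [-1.8 -5.8  3.5] 25.5 26.7
```

```bash
python3 -m crank '[[0.5,0.04,-0.2,0,1.5],[1,0.04,-0.4,0,1.5],[1.6,0.04,-0.64,0,1.5],[2.2,0.04,-0.88,0,1.5],[2.8,0.04,-1.13,0,1.5],[3.4,0.04,-1.37,0,1.5],[4,0.04,-1.61,0,1.5],[4.5,0.04,-1.81,0,1.5],[4.5,0.04,-1.81,0,1.5]]'
```

```text
time: 5.8
tool_pos: [630.4, 148.2, 158.7]
tcp_rot: [-180.0, -0.1, -15.0]
ft_force: [0.1, -1.7, 1.6]
finger_gap: 25.2
grip_force: 26.5
```

```bash
python3 -m crank '[[0.4,0,-0.16,0,1.5],[0.8,0,-0.32,0,1.5],[1,0,-0.4,0,1.5],[1.2,0,-0.48,0,1.5],[1.2,0,-0.48,0,1.5]]';python3 -m crank '[[0.2,0,-0.08,0,1.5],[0.3,0,-0.12,0,1.5],[0.3,0,-0.12,0,1.5]]'
```

```text
time: 6.3
tool_pos: [641.2, 145.3, 163.0]
tcp_rot: [-180.0, -0.0, -15.0]
ft_force: [-0.9, 1.2, 0.3]
finger_gap: 24.8
grip_force: 26.4
time: 6.6
tool_pos: [643.5, 144.7, 164.0]
tcp_rot: [-180.0, 0.0, -15.0]
ft_force: [-2.7, 2.1, -1.1]
finger_gap: 25.3
grip_force: 26.3
```

```bash
python3 -m crank '[[0.15,0,-0.06,0,1.5],[0.3,0,-0.12,0,1.5],[0.3,0,-0.12,0,1.5]]';python3 -m crank '[[0.15,0,-0.06,0,1.5],[0.3,0,-0.12,0,1.5],[0.3,0,-0.12,0,1.5]]'
```

```text
time: 6.9
tool_pos: [643.6, 144.7, 164.0]
tcp_rot: [179.9, 0.4, -15.0]
ft_force: [-15.6, 5.3, 1.8]
finger_gap: 25.1
grip_force: 26.5
time: 7.2
tool_pos: [643.9, 144.5, 164.0]
tcp_rot: [179.9, 0.7, -14.9]
ft_force: [-26.4, 7.4, 3.3]
finger_gap: 25.5
grip_force: 26.5
```

```bash
python3 -m crank '[[-0.4,0,0.16,0,1.5],[-0.55,0,0.2,0,1.5],[-0.55,0,0.2,0,4],[-0.55,0,0.2,0,6],[-0.55,0,0.2,0,6],[-0.55,0,0.2,0,6],[-0.55,0,-1.5,0,6],[-0.55,0,-4,0,6],[-0.55,0,-7,0,6],[-0.55,0,-10,0,7],[-0.55,0,-10,0,7],[-0.55,0,-10,0,7]]'; python3 g.py 536.7 -354.2 200
```

```text
time: 8.4
tool_pos: [645.1, 144.4, 269.2]
tcp_rot: [-179.9, -0.2, -15.0]
ft_force: [0.5, 0.2, -1.1]
finger_gap: 69.9
grip_force: 0.0
8.4 [645.1 144.4 269.2] [-179.91   -0.2   -15.03] [  8.  16.  70.  -0.  93. 113.] f [ 0.5  0.2 -1.1] 69.9 0.0
(array([ 2.435, 50.975,  6.85 ]), 'turn', np.float64(-0.0005))
```

The guard is at its end stop: the tool stopped while the force rose to 26 N. Now I move to hover over the heel.

```bash
python3 -m crank '[[0,2,0,0,7],[0,5.5,0,0,7],[0.3,9.5,0,0,7],[0.6,13.5,0,0,7],[0.9,17.5,0,0,7],[1.2,21.5,0,0,7],[1.5,25.5,0,0,7],[1.8,29.5,1,0,7],[2.1,33.5,3,0,7],[2.1,37.5,6,0,7],[2.1,41.5,9,0,7],[2.15,45,12,0,7],[2.15,48,15,0,7],[2.15,50,17,0,7],[2.15,50.9,18.7,0,7],[2.15,50.9,18.7,0,7],[2.15,50.9,18.7,0,7],[2.15,50.9,18.7,0,7]]'; python3 g.py 533.8 -353.4 -6
python3 - <<'E'
from m import *
for n in("scene","top"):
    p,d=snapshot(n); np.savez(n+"3.npz",p=p,d=d)
z=lambda p,x,y,w,h,s:cv2.resize(p[y:y+h,x:x+w],None,fx=s,fy=s,interpolation=cv2.INTER_CUBIC)
A=np.load("scene3.npz")["p"];B=np.load("top3.npz")["p"]
cv2.imwrite("pics/c4.png",np.vstack([np.hstack([z(A,160,240,100,100,3),z(B,380,180,100,100,3)]),np.hstack([z(A,350,180,100,100,3),z(B,210,160,100,100,3)])])[...,::-1])
T=sense()["tool_pos"]
D=np.load("scene3.npz"); P=cloud("scene",D["d"]); rel=P-T
m=(D["d"]>0)&(np.hypot(rel[...,0],rel[...,1])<75)&(rel[...,2]>-25)&(rel[...,2]<60)
z=rel[m]; a=np.radians(-15); y=z[:,:2]@np.array([np.sin(a),-np.cos(a)]); x=z[:,:2]@np.array([np.cos(a),np.sin(a)])
for sg in(1,-1):
    q=(sg*y>0); o=np.argsort(z[q,2])[:14]; print(sg,"x",x[q][o].round(),"y",y[q][o].round(),"z",z[q][o,2].round())
E
```

```text
time: 10.2
tool_pos: [534.2, -352.4, 81.3]
tcp_rot: [180.0, -0.1, -15.0]
ft_force: [0.3, 0.4, 0.3]
finger_gap: 69.7
grip_force: 0.0
10.2 [ 534.2 -352.4   81.3] [ 1.7997e+02 -1.2000e-01 -1.4950e+01] [-38.  19.  87.   0.  74.  67.] f [0.3 0.4 0.3] 69.7 0.0
(array([-0.03 ,  0.104,  8.727]), 'turn', np.float64(0.0008))
1 x [ 4.  8. 11. 12.  0. 13. 11. -2. -7. -4. 14. 11.  5. 11.] y [34. 34. 34. 36. 34. 39. 35. 34. 34. 34. 37. 39. 34. 34.] z [18. 21. 21. 24. 27. 27. 27. 27. 28. 28. 28. 29. 29. 30.]
-1 x [11.  7. 12. 12.  9. 13. 11.  5.  7. 13.  9.  8. 13.  7.] y [-43. -46. -41. -39. -44. -37. -39. -49. -45. -42. -47. -43. -38. -48.] z [23. 23. 26. 26. 28. 28. 28. 29. 29. 30. 31. 32. 33. 33.]
```

View pics/c4.png

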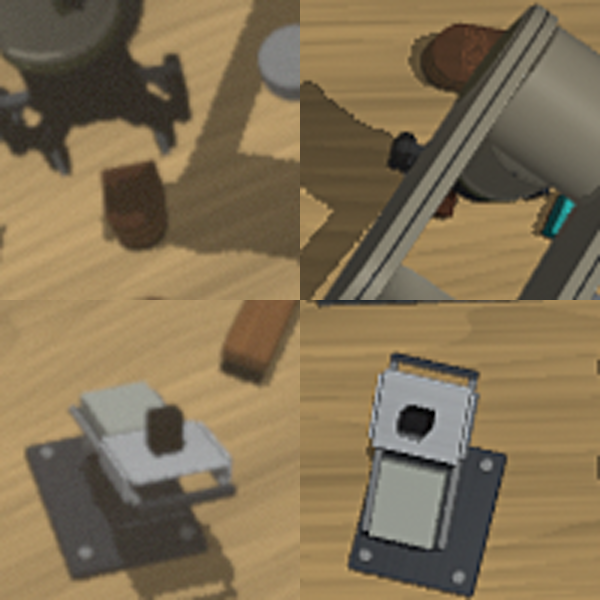

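The top crop shows the pad fully bare with the guard pushed up against the bar. The heel at scene crop (135,195) sits below the open fingers at (60,165) and (170,145). Descending to grasp.

```bash
python3 -m crank '[[0,0.1,2.5,0,7],[0,0.1,5,0,7],[0,0.1,7,0,7],[0,0.1,8,0,7],[0,0.1,8.5,0,7],[0,0.1,8.5,0,7],[0,0.1,8.5,0,7]]'; python3 -m crank '[[0,0,0,0,5.5],[0,0,0,0,4.8],[0,0,0,0,4.2],[0,0,0,0,3.5],[0,0,0,0,3.5],[0,0,0,0,3.5],[0,0,0,0,3.5]]' 30
```

```text
time: 11.0
tool_pos: [533.6, -354.3, -4.0]
tcp_rot: [180.0, -0.1, -15.0]
ft_force: [-0.2, -0.3, 0.3]
finger_gap: 69.8
grip_force: 0.0
time: 11.7
tool_pos: [533.3, -354.3, -4.4]
tcp_rot: [180.0, -0.1, -15.0]
ft_force: [-1.3, 0.7, 6.7]
finger_gap: 43.7
grip_force: 31.9
```

```bash
python3 -m crank '[[0,0,-0.5,0,3.5],[0,0,-2,0,3.5],[0,0,-5,0,3.5],[0,0,-9,0,3.5],[0,0,-13,0,3.5],[0,0,-16,0,3.5],[0,0,-18,0,3.5],[0,0,-18,0,3.5],[0,0,-18,0,3.5],[0,0,-18,0,3.5]]'; python3 g.py
python3 - <<'E'
from m import *
p,d=snapshot("scene"); np.savez("scene4.npz",p=p,d=d)
z=lambda p,x,y,w,h,s:cv2.resize(p[y:y+h,x:x+w],None,fx=s,fy=s,interpolation=cv2.INTER_CUBIC)
cv2.imwrite("pics/c5.png",z(p,130,180,120,120,5)[...,::-1])
T=sense()["tool_pos"]; P=cloud("scene",d); rel=P-T
hsv=cv2.cvtColor(p,cv2.COLOR_RGB2HSV); sat=hsv[...,1]
m=(d>0)&(np.hypot(rel[...,0],rel[...,1])<70)&(rel[...,2]>-60)&(rel[...,2]<60)
a=np.radians(-15); y=rel[...,:2]@np.array([np.sin(a),-np.cos(a)]); x=rel[...,:2]@np.array([np.cos(a),np.sin(a)])
h=m&(rel[...,2]<55)&(sat>90); print("heel px",h.sum(),"x",np.percentile(x[h],[0,2,50,98,100]).round(1),"y",np.percentile(y[h],[0,2,50,98,100]).round(1),"z",np.percentile(rel[...,2][h],[0,2,50,98,100]).round(1))
E
```

```text
time: 12.7
tool_pos: [531.7, -353.1, 172.5]
tcp_rot: [-179.9, 0.2, -15.0]
ft_force: [-0.4, 0.0, -1.4]
finger_gap: 43.8
grip_force: 31.2
12.7 [ 531.7 -353.1  172.5] [-1.7993e+02  1.7000e-01 -1.5030e+01] [-38.  15.  82.  -0.  84.  67.] f [-0.4  0.  -1.4] 43.8 31.2
heel px 580 x [-16.4 -14.   20.5  36.6  37.5] y [-36.9 -23.3  -2.4  19.4  34.6] z [ 3.4  6.7 45.  49.1 51.1]
```

View pics/c5.png

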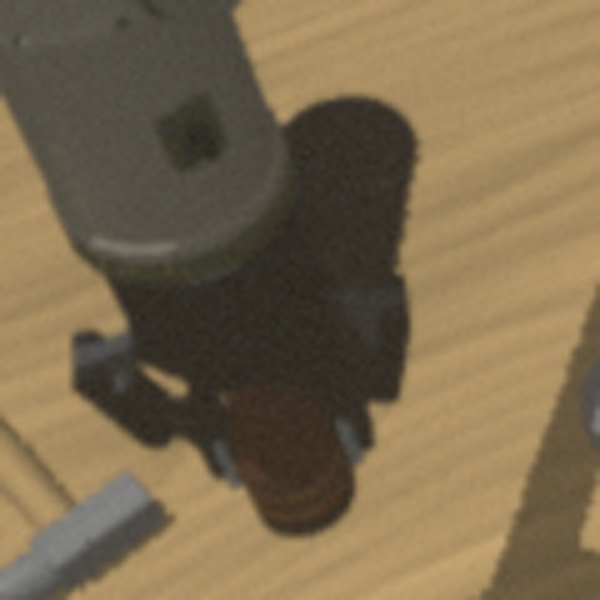

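The heel is held upright with its round end forward (crop (300,520)). Next I measure the bare pad's plane and centre from both earlier views.

```bash
cat > pad.py <<'E'
from m import *
def pad(n,f):
    D=np.load(f);P=cloud(n,D["d"]); hsv=cv2.cvtColor(D["p"],cv2.COLOR_RGB2HSV)
    s=np.radians(21.9);u=np.array([np.cos(np.radians(-15)),np.sin(np.radians(-15)),0]);ez=np.array([0,0,1.])
    O=np.array([586.7,159,100.]); O[0]+=2.3 if n=="scene" else -2.3
    nn=-np.sin(s)*u+np.cos(s)*ez; X=P-O; h=X@nn
    up=np.cos(s)*u+np.sin(s)*ez; l=X@np.cross(nn,up); t=X@up
    m=(D["d"]>0)&(abs(h-30)<4)&(abs(l)<29)&(abs(t)<38)
    q=P[m]; A=np.c_[q@u,q@np.cross(ez,u),np.ones(len(q))]; c=np.linalg.lstsq(A,q[:,2],rcond=None)[0]
    print(n,m.sum(),"slope",np.degrees(np.arctan(np.hypot(c[0],c[1]))),"yaw off",np.degrees(np.arctan2(c[1],c[0])),"h",h[m].mean(), "t",np.percentile(t[m],[0,1,50,99,100]).round(1),"hsv",np.median(hsv[m],0))
    # extents by colour within wider box
    md=np.median(hsv[m],0); k=(abs(h-30)<6)&(abs(l)<45)&(abs(t)<60)&(hsv[...,2]>90)&(abs(hsv[...,0].astype(int)-md[0])<12)&(abs(hsv[...,1].astype(int)-md[1])<22)
    k=cv2.morphologyEx(k.astype(np.uint8),cv2.MORPH_OPEN,np.ones((3,3)))>0
    print("  t",np.percentile(t[k],[0,2,98,100]).round(1),"l",np.percentile(l[k],[0,2,98,100]).round(1))
if __name__=="__main__":
    pad("scene","scene3.npz");pad("top","top3.npz")
E
python3 pad.py
```

```text
scene 303 slope 21.11373271583186 yaw off 1.131347671978199 h 30.39237933731053 t [-37.5 -36.7  -3.   36.9  37.6] hsv [ 35.  16. 159.]
  t [-36.8 -33.   35.4  37.4] l [-29.9 -28.8  27.5  30.3]
top 463 slope 21.171702637445158 yaw off 0.6246595256021961 h 29.991667442675055 t [-36.1 -34.5   0.7  36.6  37.6] hsv [ 43.  15. 153.]
  t [-35.4 -32.7  36.2  37.6] l [-29.6 -28.5  29.4  31.9]
```

```bash
python3 g.py 572.1 162.9 165
```

```text
12.75 [ 531.6 -353.   172.2] [-179.92    0.2   -15.02] [-38.  15.  82.  -0.  84.  67.] f [-1.2 -0.2 -2.5] 43.9 31.2
(array([ -9.463, -50.874,   0.827]), 'turn', np.float64(-0.0004))
```

```bash
python3 -m crank '[[-0.2,-0.8,-1,0,3.5],[-0.6,-2.8,-2.5,0,3.5],[-1.1,-5.8,-4.2,0,3.5],[-1.8,-9.5,-4.2,0,3.5],[-2.5,-13.5,-4.2,0,3.5],[-3.2,-17.5,-4.2,0,3.5],[-4,-21.5,-4.2,0,3.5],[-4.8,-25.5,-4.2,0,3.5],[-5.5,-29.5,-4.2,0,3.5],[-6.2,-33.5,-4.2,0,3.5],[-7,-37.5,-4.2,0,3.5],[-7.7,-41.3,-4.2,0,3.5],[-8.3,-44.5,-4.2,0,3.5],[-8.8,-47.2,-4.2,0,3.5],[-9.2,-49.3,-4.2,0,3.5],[-9.4,-50.4,-4.2,0,3.5],[-9.46,-50.87,-4.2,0,3.5],[-9.46,-50.87,-4.2,0,3.5],[-9.46,-50.87,-4.2,0,3.5]]' 25; python3 g.py 572.1 162.9 140
python3 - <<'E'
from m import *
p,d=snapshot("scene"); np.savez("scene5.npz",p=p,d=d)
T=sense()["tool_pos"]; P=cloud("scene",d); rel=P-T; sat=cv2.cvtColor(p,cv2.COLOR_RGB2HSV)[...,1]
m=(d>0)&(np.hypot(rel[...,0],rel[...,1])<70)&(rel[...,2]>-10)&(rel[...,2]<55)&(sat>90)
a=np.radians(-15); y=rel[...,:2]@np.array([np.sin(a),-np.cos(a)]); x=rel[...,:2]@np.array([np.cos(a),np.sin(a)])
print(m.sum(),"x",np.percentile(x[m],[50,98,100]).round(1),"y",np.percentile(y[m],[2,50,98]).round(1),"z",np.percentile(rel[...,2][m],[0,2,50,98,100]).round(1))
E
```

```text
time: 14.65
tool_pos: [573.2, 161.1, 216.6]
tcp_rot: [180.0, 0.0, -15.1]
ft_force: [-0.2, -0.8, -1.7]
finger_gap: 43.5
grip_force: 31.2
14.65 [573.2 161.1 216.6] [179.97   0.   -15.06] [ 11.   7.  86.  -0.  87. 116.] f [-0.2 -0.8 -1.7] 43.5 31.2
(array([-0.154, -0.145,  7.656]), 'turn', np.float64(-0.0011))
440 x [21.7 36.4 38.4] y [-22.4   0.6  20.8] z [ 2.2  7.1 44.7 48.9 51.7]
```

```bash
python3 -m crank '[[-0.2,-0.14,2,0,3.5],[-0.2,-0.14,4.5,0,3.5],[-0.2,-0.14,6.5,0,3.5],[-0.2,-0.14,7.5,0,3.5],[-0.2,-0.14,7.65,0,3.5],[-0.2,-0.14,7.65,0,3.5],[-0.2,-0.14,7.65,0,3.5]]' 20; python3 -m crank '[[0,0,0.2,0,3.5],[0,0,0.4,0,3.5],[0,0,0.4,0,3.5]]';python3 -m crank '[[0,0,0.2,0,3.5],[0,0,0.4,0,3.5],[0,0,0.4,0,3.5]]'
```

```text
time: 15.4
tool_pos: [572.6, 163.9, 141.7]
tcp_rot: [-179.9, -0.1, -15.0]
ft_force: [0.9, -0.4, -1.5]
finger_gap: 43.3
grip_force: 31.2
time: 15.7
tool_pos: [571.6, 163.9, 136.1]
tcp_rot: [180.0, -0.0, -15.0]
ft_force: [-0.3, -0.8, -1.4]
finger_gap: 43.3
grip_force: 31.2
time: 16.0
tool_pos: [572.1, 164.0, 134.2]
tcp_rot: [-180.0, -0.1, -15.0]
ft_force: [-7.0, -1.0, 12.0]
finger_gap: 43.9
grip_force: 32.9
```

```bash
python3 -m crank '[[-0.1,0,0.1,0,3.5],[-0.2,0,0.25,0,3.5],[-0.31,0,0.4,0,3.5],[-0.4,0,0.5,0,3.5],[-0.4,0,0.5,0,3.5]]'; python3 -m crank '[[-0.1,0,0.15,0,3.5],[-0.2,0,0.3,0,3.5],[-0.3,0,0.45,0,3.5],[-0.3,0,0.45,0,3.5]]'
```

```text
time: 16.5
tool_pos: [569.2, 164.8, 129.5]
tcp_rot: [-179.9, -0.2, -15.0]
ft_force: [-2.9, -2.0, 9.5]
finger_gap: 43.5
grip_force: 34.3
time: 16.9
tool_pos: [566.5, 165.6, 124.7]
tcp_rot: [-179.9, -0.2, -15.0]
ft_force: [-1.2, -1.9, 7.4]
finger_gap: 43.4
grip_force: 35.0
```

```bash
python3 -m crank '[[-0.1,0,0.15,0,3.5],[-0.2,0,0.35,0,3.5],[-0.27,0,0.5,0,3.5],[-0.27,0,0.5,0,3.5]]'
python3 - <<'E'
from m import *
p,d=snapshot("scene"); np.savez("scene6.npz",p=p,d=d);q,e=snapshot("top"); np.savez("top6.npz",p=q,d=e)
z=lambda p,x,y,w,h,s:cv2.resize(p[y:y+h,x:x+w],None,fx=s,fy=s,interpolation=cv2.INTER_CUBIC)
cv2.imwrite("pics/c6.png",np.hstack([z(p,345,150,100,120,4),z(q,205,150,100,120,4)])[...,::-1])
E
```

```text
time: 17.3
tool_pos: [564.0, 166.3, 119.7]
tcp_rot: [-179.9, -0.2, -15.0]
ft_force: [0.1, -1.6, 6.9]
finger_gap: 43.4
grip_force: 35.6
```

View pics/c6.png

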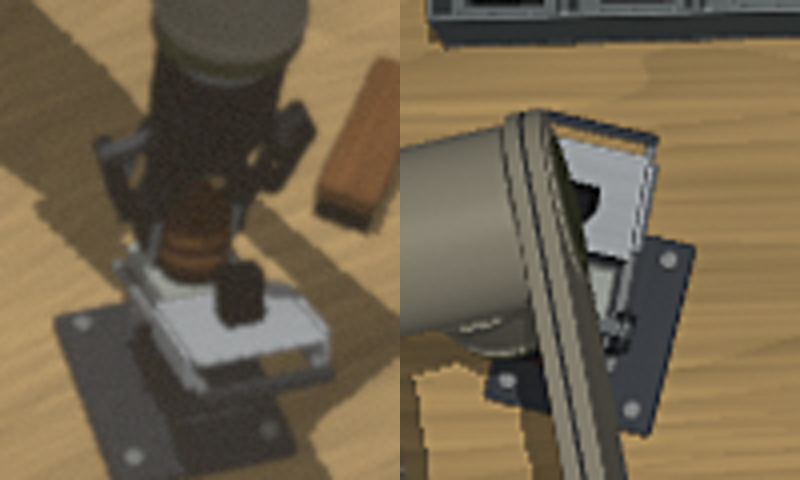

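```bash
cat > hl.py <<'E'
from m import *
import sys
D=np.load(sys.argv[1]);n="scene";P=cloud(n,D["d"]);hsv=cv2.cvtColor(D["p"],cv2.COLOR_RGB2HSV)
s=np.radians(21.2);u=np.array([np.cos(np.radians(-15)),np.sin(np.radians(-15)),0]);ez=np.array([0,0,1.])
X=P-np.array([589.0,159,100.]);nn=-np.sin(s)*u+np.cos(s)*ez;up=np.cos(s)*u+np.sin(s)*ez
h=X@nn-30;t=X@up;l=X@np.cross(nn,up)
m=(D["d"]>0)&(abs(l)<20)&(t>-60)&(t<45)&(h>-4)&(h<55)
# column profile near the centreline
for lo in(-12,-4,4):
    k=m&(l>lo)&(l<lo+8); o=np.argsort(h[k])
    print("l",lo+4,[(round(float(a),0),round(float(b),0),int(c)) for a,b,c in zip(t[k][o],h[k][o],hsv[...,2][k][o])])
E
python3 hl.py scene6.npz
```

```text
l -8 [(30.0, -4.0, 143), (32.0, -2.0, 138), (27.0, -2.0, 141), (34.0, -0.0, 144), (25.0, 0.0, 104), (31.0, 0.0, 137), (37.0, 0.0, 138), (32.0, 1.0, 132), (29.0, 2.0, 101), (30.0, 3.0, 95), (29.0, 3.0, 109), (27.0, 4.0, 57), (29.0, 5.0, 56), (29.0, 6.0, 56), (29.0, 8.0, 56), (29.0, 9.0, 50), (31.0, 10.0, 58), (27.0, 11.0, 63), (28.0, 11.0, 61), (31.0, 12.0, 61), (30.0, 12.0, 62), (27.0, 14.0, 68), (28.0, 14.0, 71), (30.0, 15.0, 73), (32.0, 15.0, 77), (30.0, 17.0, 88), (25.0, 18.0, 92), (32.0, 18.0, 85), (31.0, 18.0, 86), (30.0, 19.0, 90), (29.0, 20.0, 94), (27.0, 20.0, 91), (29.0, 23.0, 79), (28.0, 23.0, 79), (29.0, 23.0, 77), (32.0, 24.0, 78), (27.0, 25.0, 69), (30.0, 27.0, 67), (28.0, 27.0, 72), (33.0, 28.0, 69), (28.0, 28.0, 72), (27.0, 28.0, 72), (31.0, 29.0, 76), (25.0, 30.0, 86), (28.0, 30.0, 89), (29.0, 32.0, 89), (32.0, 33.0, 89), (28.0, 34.0, 93), (28.0, 35.0, 92), (32.0, 36.0, 87), (28.0, 37.0, 78), (30.0, 38.0, 74), (30.0, 38.0, 76), (32.0, 38.0, 71), (29.0, 39.0, 60), (27.0, 39.0, 62), (30.0, 40.0, 61), (29.0, 41.0, 65), (-7.0, 41.0, 53), (16.0, 42.0, 58), (11.0, 42.0, 54)
[... 2253 characters left out ...]
 40.0, 53), (31.0, 40.0, 55), (-1.0, 41.0, 56), (11.0, 41.0, 53), (-12.0, 41.0, 54), (14.0, 41.0, 57), (31.0, 41.0, 57), (16.0, 41.0, 58), (22.0, 42.0, 54), (-16.0, 42.0, 56), (-21.0, 42.0, 59), (6.0, 42.0, 54), (-3.0, 42.0, 55), (-17.0, 42.0, 52), (29.0, 42.0, 55), (12.0, 42.0, 55), (-11.0, 43.0, 54), (19.0, 43.0, 52), (-21.0, 43.0, 50), (20.0, 43.0, 59), (31.0, 43.0, 55), (7.0, 43.0, 54), (-9.0, 43.0, 53), (30.0, 43.0, 59), (2.0, 43.0, 52), (21.0, 43.0, 53), (-3.0, 43.0, 58), (-13.0, 43.0, 56), (14.0, 43.0, 56), (-3.0, 43.0, 57), (27.0, 44.0, 55), (16.0, 44.0, 55), (-24.0, 44.0, 52), (11.0, 44.0, 56), (5.0, 44.0, 52), (1.0, 44.0, 58), (27.0, 44.0, 55), (-12.0, 44.0, 57), (-17.0, 45.0, 55)]
```

```bash
cat >> hl.py <<'E'
k=(D["d"]>0)&(abs(l)<18)&(t>-25)&(t<24)&(h>38)&(h<49)&(hsv[...,2]<75); print("top fit slope dev deg",np.degrees(np.arctan(np.polyfit(t[k],h[k],1)[0])),"h",h[k].mean(),"lat tilt",np.degrees(np.arctan(np.polyfit(l[k],h[k],1)[0])),k.sum())
k=(D["d"]>0)&(abs(l)<5)&(h>6)&(h<36)&(t>20)&(t<40);print("nose t",np.median(t[k]))
k=(D["d"]>0)&(t>-45)&(t<40)&(abs(h)<1.5)&(hsv[...,2]>100)
E
sed -i '/^for lo/,/^    print/d' hl.py; python3 hl.py scene6.npz
python3 -m crank '[[0.07,0,0.19,0,3.5],[0.07,0,0.19,0,3.5],[0.07,0,0.19,0,3.5]]'
```

```text
top fit slope dev deg -0.9365584265623428 h 42.668264029770135 lat tilt 0.8917425567963447 104
nose t 31.051854670271354
time: 17.7
tool_pos: [563.8, 166.3, 118.9]
tcp_rot: [-180.0, -0.1, -15.0]
ft_force: [-10.5, -2.9, 19.3]
finger_gap: 43.8
grip_force: 37.0
```

```bash
python3 -m crank '[[0.04,0,0.1,0,3.5],[0.04,0,0.1,0,3.5],[0.04,0,0.1,0,3.5],[0.04,0,0.1,0,3.5],[0.04,0,0.1,0,3.5],[0.04,0,0.1,0,3.5],[0.04,0,0.1,0,3.5],[0.04,0,0.1,0,3.5],[0.04,0,0.1,0,3.5],[0.04,0,0.1,0,3.5],[0.04,0,0.1,0,3.5]]' 40
python3 - <<'E'
from m import *
p,d=snapshot("scene"); np.savez("scene7.npz",p=p,d=d)
z=lambda p,x,y,w,h,s:cv2.resize(p[y:y+h,x:x+w],None,fx=s,fy=s,interpolation=cv2.INTER_CUBIC)
cv2.imwrite("pics/c7.png",z(p,365,170,70,80,7)[...,::-1])
E
python3 hl.py scene7.npz; python3 hl.py scene6.npz; python3 g.py
```

```text
time: 18.8
tool_pos: [563.9, 166.3, 118.9]
tcp_rot: [-180.0, -0.1, -15.0]
ft_force: [-17.6, -3.7, 27.0]
finger_gap: 43.2
grip_force: 38.6
top fit slope dev deg -0.23805458786560635 h 42.35864309125093 lat tilt 0.4196089303474573 98
nose t 29.812781941564587
top fit slope dev deg -0.9365584265623428 h 42.668264029770135 lat tilt 0.8917425567963447 104
nose t 31.051854670271354
18.85 [563.8 166.3 118.9] [-1.7996e+02 -1.0000e-01 -1.5020e+01] [ 11.   9.  94.  -0.  77. 116.] f [-16.6  -4.4  26.9] 43.8 38.6
```

View pics/c7.png

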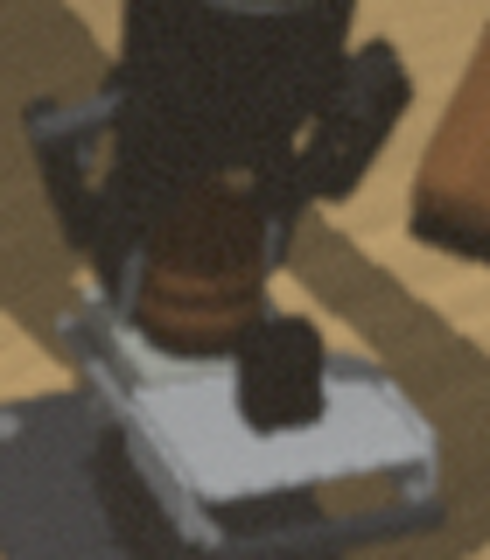

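The heel sits flush on the pad: its top face is within about 0.3° of the pad slope and at 42 mm height. The nose is at 30–31 mm from the pad centre, so it is centred, and it is pressed on at a steady 32 N. Handing in.

```bash
python3 -c "from bench import hand_in; print(hand_in())"
```

```text
the job is handed in; nothing more can be done
None
```

The job is handed in with the guard at its end stop and the heel block still gripped and pressed on the pad at about 32 N, round end uphill; by the camera it was centred to about 1 mm and flush to under half a degree.

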